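# Pack the microscope's spare-optics tray

## Task

Put the stereo microscope's spare optics away in their fitted tray: the large eyepiece, the objective can, the wide front lens and the square graticule case, each upright and fully seated in the insert whose hole is made for it. The slim eyepiece and the dust cap belong to another microscope: leave them where they lie.

Things in the scene. Friction and masses are not known exactly. Their poses are not given: they have to be found in the camera images.
- eyepiece: The large eyepiece (loose, 90 g), standing upright with its lens up: below, a bright steel tube 30 mm in diameter and 22 mm long; above, a black knurled head 46 mm in diameter from 22 to 52 mm height, with a glass lens in its top face. Origin: centre of its underside; z up along its axis. Grip it by the head (the upper 25 mm).
- objective_can: The objective can (loose, 50 g), standing upright: white screw can 39 mm in diameter with a black cap 42 mm in diameter from 34 to 48 mm height. From above it is a plain black disc of 42 mm. Origin: centre of its underside; z up. Grip it by the upper 25 mm.
- front_lens: The wide front lens (loose, 120 g), lying flat with its glass up: black knurled ring 54 mm in diameter up to 20 mm height, 24 mm high in all, with a bright ring of 45 mm diameter and a glass disc on top. Origin: centre of its underside; z up. Grip it across the diameter by the upper half of the knurled ring.
- graticule_case: The square graticule case (loose, 35 g), lying flat: flat black plastic box 42 x 42 mm, 18 mm high, with a grey seam and a grey square field on top. Origin: centre of its underside; x and y along its sides, z up. Grip it across two facing sides by the upper 10 mm.
- slim_eyepiece: LOOK-ALIKE, leave it: the slim eyepiece (loose), standing upright: steel tube 23 mm in diameter, black head only 33 mm in diameter, glass lens in the top, 47 mm high. Origin: centre of its underside. Behind the right part of the row stands a microscope: base from x = 0.54 on, eyepieces overhanging from x = 0.535 on at 0.41 m height, y = -0.35 to -0.22.
- dust_cap: LOOK-ALIKE, leave it: the dust cap (loose): plain black disc-shaped cap 35 mm in diameter and 14 mm high, flat on the desk. Origin: centre of its underside. It and the five other loose things listed stand at least 70 mm apart (centres) along the front of the desk.
- insert_eyepiece: Fixed grey tray insert, 73 x 73 x 24 mm, with a round hole 37 mm wide right through (41 mm at its bevelled mouth): the eyepiece's tube goes in until the head's shoulder rests on the top face; the tube's end is then 2 mm above the origin. Origin: centre of the insert's underside, on the hole's axis, 5 mm above the desk; top face 24 mm above it. x, y along its sides.
- insert_can: Fixed grey tray insert of the same outer size, with a round well 49 mm wide, 16 mm deep (53 mm at its bevelled mouth) for the objective can. Origin and axes as for the eyepiece's insert; well floor 8 mm above the origin. The four inserts stand two by two, 74 mm apart, in an aluminium frame 158 x 158 mm with a 20 mm rim, fixed and turned by up to 15 degrees.
- insert_lens: Fixed grey insert of the same outer size, with a round recess 61 mm wide and 8 mm deep (bevelled to 65 mm at the mouth) for the wide front lens. Origin and axes as for the others; recess floor 16 mm above the origin.
- insert_case: Fixed grey insert of the same outer size, with a square recess 50 x 50 mm and 6 mm deep (bevelled to 54 mm at the mouth), its sides along the insert's sides, for the graticule case. Origin and axes as for the others; recess floor 18 mm above the origin.

How it is judged:
At the end, for the whole second after the job is handed in: Large eyepiece, objective can, front lens and graticule case rest released in their own inserts: within 9 mm of the hole's centre, within 2.5 to 4 mm of the seat, tilted under 0.08 rad. Slim eyepiece and dust cap are within 25 mm of where they were (horizontal distance between eyepiece and insert_eyepiece below 0.009 m and z of eyepiece in the frame of insert_eyepiece below 0.006 m and angle between each of eyepiece, objective_can, front_lens, graticule_case's own z axis and vertical below 0.08 rad and linear speed of each of eyepiece, objective_can, front_lens, graticule_case below 0.02 m/s and horizontal distance between objective_can and insert_can below 0.009 m and z of objective_can in the frame of insert_can below 0.012 m and horizontal distance between front_lens and insert_lens below 0.009 m and z of front_lens in the frame of insert_lens below 0.0195 m and horizontal distance between graticule_case and insert_case below 0.009 m and z of graticule_case in the frame of insert_case below 0.0205 m and distance of each of slim_eyepiece, dust_cap from where it was at the start of the episode below 0.025 m); the robot touches nothing.
It fails at once if the slim eyepiece is taken or pushed away (more than 25 mm) (distance of slim_eyepiece from where it was at the start of the episode above 0.025 m).
It fails at once if the dust cap is taken or pushed away (more than 25 mm) (distance of dust_cap from where it was at the start of the episode above 0.025 m).
It also fails if it takes over 96 s, if anything falls off the work surface, if the arm or the gripper's body presses on something with over 40 N, if the wrist force passes 120 N, or if a joint passes its speed limit or range.

## Robot

A 6-joint arm with a two-finger parallel gripper is mounted at the origin on a cart in front of the work surface, level with it; the furniture and walls round the work are solid. World frame = base frame: x ahead of the robot, y to its left, z up, the work surface at z = 0. Lengths are in m, angles in rad, forces in N, time in s.
With the tool pointing down it reaches from about 0.375 to 0.925 m from the base axis. Payload 5.7 kg.
Tool frame: the origin (TCP) lies midway between the tips of the shut fingers; the grasp point (between the pads) lies 19 mm behind it; z points along the fingers, y is the line along which they close (so a half turn about z gives the same grasp; the last joint's range is limited). The gripper opens to 88 mm and grips with 3 to 60 N. Pads are 20 mm wide; open, the fingers measure 115 mm over their backs; the gripper's body (75 mm by 178 mm) begins 61 mm behind the grasp point.
Start: joints at [-1.427, 0.359, 1.51, -0, 1.272, -0.115], TCP at [0.154, -0.58, 0.223] pointing down, gripper open.
Joint ranges: [-2.97, 2.97], [-1.01, 2.36], [0.21, 2.38], [-0.96, 4.11], [0.2, 2.71], [-2.98, 2.98]. Speed limits (rad/s): [2.39, 2.39, 3.14, 3.14, 3.14, 3.14].

## Interface

Orientations are given as [roll, pitch, yaw] about the fixed x, y, z axes, in that order (R = Rz(yaw) Ry(pitch) Rx(roll)).
In Python, from plant import ctrl, imaging, ticket gives the robot as it stands.
- The arm moves only by the shell command python3 -m handwheel 'ROWS' [OPENING]. ROWS is JSON, a list that holds one entry, the list of rows, each a list of 4 numbers: the shift along the tool's x, y, z in mm, then the turn about the tool's z in rad. A call has 1 to 5 rows; each row is the pose to reach, as a shift and turn from the pose commanded when the call began, along the tool's axes at that moment; what a row does not reach only later rows make up. A row lasts 1/12 s, in which the tool goes at most 41.7 mm and 7.16 degrees, less where a joint would pass 70% of its speed; a pose out of reach is approached as far as the arm can. A call with a gripper value outside its range is refused whole. OPENING is the opening, from 0 (shut) to 1 (fully open), set as the call begins (- or left out, the last holds). The fingers move at their own pace and stop on an object; the grip force is fixed at half the most. Time passes only in rows, so rows that repeat a pose let the fingers close. It gives the time, the measured TCP pose, the force, the opening and the grip force at its end, in the units of the state.
- ctrl.state(): the state, without advancing time (a new reading comes with each control period).
- imaging.snapshot(name): name is "scene" or "top" or "wrist"; returns the picture (420x560x3 uint8, red, green, blue); there is no depth.
- imaging.camera_model(name): a dict with "fx", "fy", "cx", "cy" (pixels), "eye" and "orientation" of the camera in the world. Camera axes: x right, y up, looking along -z (the intrinsics and any distortion apply to the point x, -y, -z); pixel columns grow to the right and rows downward; lengths in m; the calibration is good to about 2 mm. A picture is of the moment at which its call begins: read the wrist's pose just before it. camera_model takes no time and is no camera call; for the wrist camera it gives the pose at the moment of the call.
- ticket.finish_job(): hands the job in; it is judged then, once.
The state is a dict: "time": time; "qpos": joint angles; "qvel": joint speeds; "effort": joint torques, N m; "eef_pos": TCP position; "orientation": TCP orientation; "wrist_force": force on the tool from outside, world axes, zero at the start; "torque": the same for the moment, N m; "gripper_width": finger opening in m; "grip_force": force on a finger pad.
Only numpy, scipy, OpenCV 4.12 (cv2) and the standard library are available. Lean on these libraries where they do the work, as an engineer would, in place of code of your own. Each camera call takes 0.05 s, during which the arm holds its last target. There are 200 camera calls.

## Working session

There is one attempt and no reset: what is moved stays moved. The work goes in short steps, Python scripts to look and compute and a shell command to move; the robot and the scene stay as the last step left them, time stands still between calls to the robot, and variables do not carry over. Pictures are saved under pics/ and viewed, at most 14 in all, crops included, and the job is handed in when it is done.

```bash
mkdir -p pics; ls; python3 - <<'E'
from plant import ctrl, imaging
import cv2
s=ctrl.state();print(s)
for n in("scene","top","wrist"):
    print(n,imaging.camera_model(n))
    cv2.imwrite(f"pics/{n}0.png",imaging.snapshot(n)[:,:,::-1])
E
```

```text
pics
{'time': 0.0, 'qpos': array([-1.42708956e+00,  3.59455251e-01,  1.51144781e+00,  1.17304392e-05,
        1.27246774e+00, -1.15061208e-01]), 'qvel': array([ 2.14150982e-03, -1.05170750e-03, -6.99546598e-05, -1.07087765e-04,
        9.55599038e-04, -7.56437093e-04]), 'effort': array([-1.72658747e-03, -5.15382814e+01, -2.70726353e+01,  6.73010177e-02,
        3.47560120e-02, -1.28423690e-04]), 'eef_pos': array([ 0.15345373, -0.5793318 ,  0.22183335]), 'orientation': array([-3.13982755e+00, -2.15276841e-04,  2.58764326e-01]), 'wrist_force': array([-0.31227233, -0.24647712, -0.24815856]), 'torque': array([ 0.03112728, -0.02557017, -0.04878033]), 'grip_force': 0.0, 'gripper_width': 0.08777704637796356}
scene {'fx': 459.6503823883225, 'fy': 459.6503823883225, 'cx': 280.6723644045807, 'cy': 208.77552475676057, 'eye': array([ 0.276917  , -0.58118924,  0.71423254]), 'orientation': array([ 0.70703736,  0.00088462, -0.53121416])}
top {'fx': 454.49209152953455, 'fy': 454.49209152953455, 'cx': 283.12818332872286, 'cy': 212.53075046558618, 'eye': array([ 0.4472338 , -0.10509083,  0.89737647]), 'orientation': array([ 0.13139901,  0.00644011, -1.54794022])}
wrist {'fx': 293.9139664836404, 'fy': 293.9139664836404, 'cx': 278.1798121464507, 'cy': 204.17963241507852, 'eye': array([ 0.22161317, -0.56300202,  0.38423372]), 'orientation': array([-0.26080172,  0.00163989, -1.31178212])}
```

View pics/top0.png

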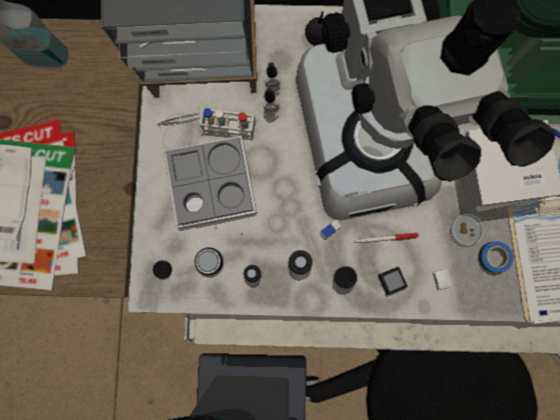

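View pics/scene0.png

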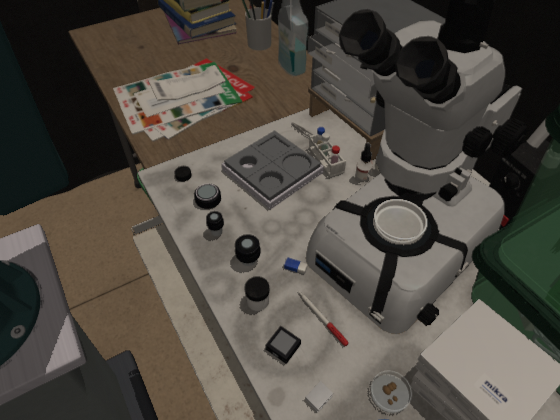

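The top view shows, left to right: dust cap (162,269), front lens (208,261), slim eyepiece (252,274), eyepiece (300,263), can (345,279) and case (392,281). The tray is around (211,184). The scene view shows the same row running from (183,173) to (283,345), with the tray at (272,168).

```bash
cat > h.py <<'E'
import numpy as np, cv2
from scipy.spatial.transform import Rotation as R
from plant import ctrl, imaging
def ray(m,uv):
    d=np.array([(uv[0]-m["cx"])/m["fx"],-(uv[1]-m["cy"])/m["fy"],-1.])
    return np.array(m["eye"]),R.from_euler("xyz",m["orientation"]).as_matrix()@(d/np.linalg.norm(d))
def onz(m,uv,z):
    e,d=ray(m,uv); return e+d*(z-e[2])/d[2]
def tri(*views):
    A=np.zeros((3,3));b=np.zeros(3);rs=[ray(*v) for v in views]
    for e,d in rs:
        P=np.eye(3)-np.outer(d,d);A+=P;b+=P@e
    p=np.linalg.solve(A,b)
    return p,max(np.linalg.norm(np.cross(p-e,d)) for e,d in rs)
def proj(m,p):
    q=R.from_euler("xyz",m["orientation"]).as_matrix().T@(np.array(p)-m["eye"])
    return np.array([m["cx"]-m["fx"]*q[0]/q[2],m["cy"]+m["fy"]*q[1]/q[2]])
def blobs(mask,amin,amax):
    out=[]
    for c in cv2.findContours(mask.astype(np.uint8),cv2.RETR_EXTERNAL,cv2.CHAIN_APPROX_NONE)[0]:
        a=cv2.contourArea(c)
        if amin<a<amax:
            out.append((cv2.minAreaRect(c),a,c))
    return out
E
python3 - <<'E'
from h import *
t=cv2.imread("pics/top0.png");s=cv2.imread("pics/scene0.png")
for n,im,box in(("top",t,(140,240,420,310)),("scene",s,(165,155,310,370))):
    g=im.max(2);x0,y0,x1,y1=box
    m=np.zeros_like(g);m[y0:y1,x0:x1]=(g[y0:y1,x0:x1]<85)
    M=imaging.camera_model(n)
    for r,a,c in blobs(m,60,3000):
        print(n,np.round(r[0],1),np.round(r[1],1),round(r[2]),a,np.round(onz(M,r[0],0.03),3))
cr=cv2.resize(t[130:300,140:420],None,fx=2.8,fy=2.8,interpolation=cv2.INTER_CUBIC)
cv2.imwrite("pics/topc.png",cr)
cr=cv2.resize(s[125:370,160:360],None,fx=2.4,fy=2.4,interpolation=cv2.INTER_CUBIC)
cv2.imwrite("pics/scenec.png",cr)
E
```

```text
top [392.1 280.8] [23.5 23.7] 67 498.5 [ 0.436 -0.305  0.03 ]
top [344.5 279.5] [27. 23.] 90 478.5 [ 0.437 -0.216  0.03 ]
top [252.6 275.2] [21.5 17. ] 63 272.5 [ 0.441 -0.042  0.03 ]
top [162. 270.] [18. 18.] 90 256.0 [0.447 0.13  0.03 ]
top [299.5 264.5] [27. 23.] 90 464.0 [ 0.463 -0.13   0.03 ]
top [209.8 262. ] [25.8 28.5] 20 89.0 [0.464 0.04  0.03 ]
scene [282.  345.4] [28.2 32.1] 36 815.0 [ 0.432 -0.32   0.03 ]
scene [255.8 295.6] [27.3 39.6] 15 821.0 [ 0.439 -0.222  0.03 ]
scene [293.4 269.8] [22.1  4.4] 17 61.5 [ 0.52 -0.21  0.03]
scene [245.8 253.3] [26.9 39. ] 14 822.0 [ 0.465 -0.136  0.03 ]
scene [199.1 299.6] [163.8  11.5] 62 1463.0 [ 0.353 -0.18   0.03 ]
scene [213.6 225.7] [18.3 30.1] 10 419.0 [ 0.441 -0.049  0.03 ]
scene [207.  197.5] [23. 26.] 90 338.0 [0.461 0.023 0.03 ]
scene [182.5 173.5] [15. 17.] 90 212.5 [0.444 0.111 0.03 ]
scene [263.2 189.6] [88.4 37.4] 8 451.5 [ 0.568 -0.015  0.03 ]
scene [266.5 177.5] [45. 85.] 90 2437.5 [0.59  0.012 0.03 ]
```

View pics/topc.png

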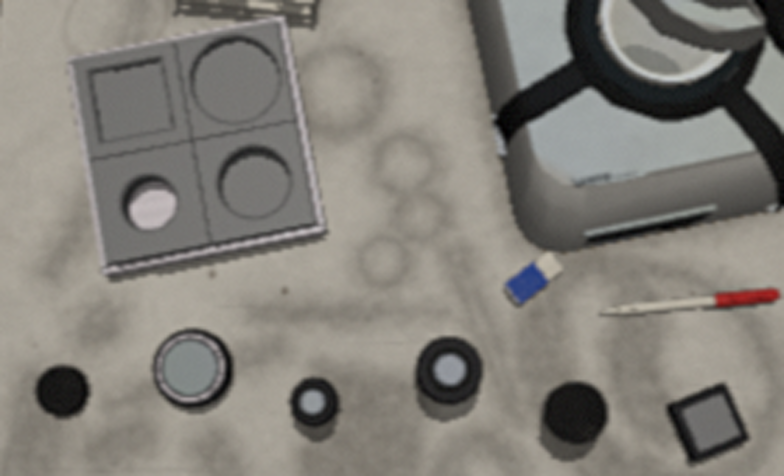

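View pics/scenec.png

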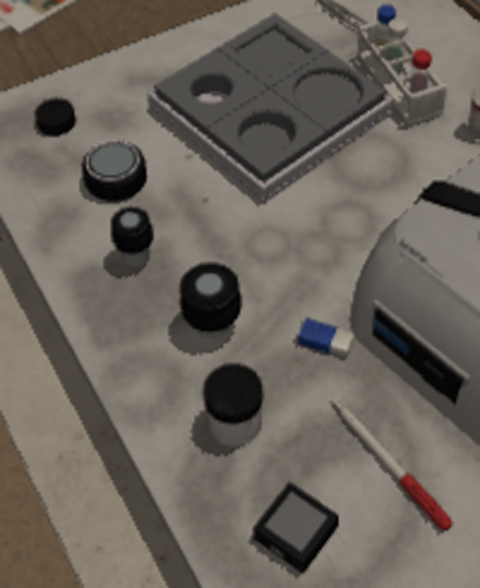

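The crops show the tray layout in the top view: case top-left, lens top-right, eyepiece bottom-left and can bottom-right. I can read matching feature centres in both crops, so I'll triangulate from those.

```bash
python3 - <<'E'
from h import *
T=imaging.camera_model("top");S=imaging.camera_model("scene")
P=dict(lens=((191,367),(114,160)),eyep=((450,370),(209,285)),can=((575,410),(233,390)),case=((710,421),(297,518)),slim=((313,402),(130,219)),cap=((62,389),(54,112)),
cross=((193,141),(268,90)),h_eye=((149,201),(211,87)),h_can=((255,183),(267,130)),h_lens=((235,80),(328,90)),h_case=((131,99),(273,46)))
for k,(a,b) in P.items():
    a=np.array(a)/2.8+[140,130]-.3;b=np.array(b)/2.4+[160,125]-.3
    p,e=tri((T,a),(S,b));print(k,np.round(p*1e3,1),"gap",round(e*1e3,1), "top only z .05/.03",np.round(onz(T,a,.05)[:2]*1e3),np.round(onz(T,a,.029)[:2]*1e3,1))
print(onz(T,np.array((62,389))/2.8+[140,130]-.3,.012))
E
```

```text
lens [467.9  44.3  24.3] gap 1.7 top only z .05/.03 [466.  40.] [466.1  44.1]
eyep [ 468.8 -131.6   51.4] gap 1.3 top only z .05/.03 [ 468. -131.] [ 468.1 -131.9]
can [ 444.  -215.1   43.4] gap 0.8 top only z .05/.03 [ 443. -214.] [ 443.2 -216.7]
case [ 439.1 -310.    20.9] gap 1.4 top only z .05/.03 [ 438. -303.] [ 437.9 -307.6]
slim [445.9 -41.6  48.5] gap 1.5 top only z .05/.03 [445. -41.] [444.5 -39.6]
cap [450.  135.1  13.1] gap 0.7 top only z .05/.03 [449. 125.] [449.3 131. ]
cross [623.4  50.   26.3] gap 0.4 top only z .05/.03 [618.  46.] [622.4  49.7]
h_eye [580.4  78.3  27.5] gap 0.6 top only z .05/.03 [576.  74.] [579.6  78.2]
h_can [595.2   4.8  29.3] gap 1.6 top only z .05/.03 [590.   3.] [593.8   5.4]
h_lens [668.2  21.9  27.4] gap 1.3 top only z .05/.03 [661.  19.] [666.5  22.2]
h_case [652.   93.   32.7] gap 1.6 top only z .05/.03 [646.  90.] [651.4  94.4]
[0.44935196 0.13563278 0.012     ]
```

Heights, gaps and sizes all agree with the given values. The tray centre is about (623.5, 49.7) with yaw about 0.20. I'll start with the case, hover over it and refine with the wrist camera.

```bash
cat >> h.py <<'E'
HOLE=dict(eye=(.580,.0785),can=(.5948,.0055),lens=(.6673,.0213),case=(.6522,.0935))
def go(p,yaw):
    "print tool-axis shift (mm) and turn from present pose to TCP p, yaw"
    s=ctrl.state();M=R.from_euler("xyz",s["orientation"]).as_matrix()
    d=M.T@(np.array(p)-s["eef_pos"])*1e3
    print("t",round(s["time"],1),"at",np.round(s["eef_pos"]*1e3,1),"yaw",round(s["orientation"][2],3),"-> shift",np.round(d,1),"turn",round(s["orientation"][2]-yaw,3))
E
python3 -m handwheel '[[[172,-94,36,0],[172,-94,36,0],[172,-94,36,0],[172,-94,36,0],[172,-94,36,0]]]' 1
python3 -m handwheel '[[[172,-94,36,0],[172,-94,36,0],[172,-94,36,0],[172,-94,36,0],[172,-94,36,0]]]'
python3 - <<'E'
from h import *
go((.438,-.309,.15),.445)
E
```

```text
time: 0.57
eef_pos: [0.297, -0.4424, 0.1858]
orientation: [-3.14, -0.0, 0.259]
wrist_force: [-0.9, -0.0, 0.3]
gripper_width: 0.0878
grip_force: 0.0
time: 0.98
eef_pos: [0.4394, -0.3076, 0.15]
orientation: [-3.14, -0.0, 0.259]
wrist_force: [0.2, 0.0, 0.6]
gripper_width: 0.0877
grip_force: 0.0
t 1.0 at [ 439.4 -307.6  150. ] yaw 0.259 -> shift [-1.7  1.  -0. ] turn -0.186
```

```bash

python3 -m handwheel '[[[0,0,0,-0.186],[0,0,0,-0.186],[0,0,0,-0.186]]]' | head -2
python3 - <<'E'
from h import *
M=imaging.camera_model("wrist");im=imaging.snapshot("wrist")[:,:,::-1];cv2.imwrite("pics/w1.png",im)
go((.438,-.309,.15),.445)
print(proj(M,(.438,-.309,.018)))
for r,a,c in blobs(im.max(2)<85,400,8000):
    q=np.array([onz(M,p,.018)[:2] for p in cv2.boxPoints(r)])*1e3
    print(np.round(r[0]),np.round(r[1]),a,np.round(q.mean(0),1),"sides",np.round(np.linalg.norm(q[1]-q[0]),1),np.round(np.linalg.norm(q[2]-q[1]),1),"yaw",round(np.arctan2(*(q[1]-q[0])[::-1])%(np.pi/2),3))
E
```

```text
time: 1.23
eef_pos: [0.4383, -0.3092, 0.1502]
t 1.3 at [ 438.  -309.7  150.4] yaw 0.444 -> shift [ 0.3 -0.7  0.4] turn -0.001
[276.73333488 196.04867574]
[447. 225.] [28. 55.] 425.0 [ 487.2 -485. ] sides 57.7 30.9 yaw 0.114
[279. 196.] [41. 42.] 1579.5 [ 438.8 -311.3] sides 43.9 41.6 yaw 0.397
[190. 156.] [46. 49.] 1759.5 [ 436.8 -213.3] sides 47.8 45.4 yaw 0.449
[110.  85.] [72. 54.] 3048.5 [ 465.9 -122.6] sides 49.5 63.1 yaw 1.554
[23. 64.] [42. 46.] 1347.5 [448.9 -44.5] sides 41.7 36.2 yaw 0.449
[530.  82.] [142.  58.] 1125.5 [ 636.2 -476.7] sides 51.1 127.5 yaw 0.449
[496.  51.] [ 33. 122.] 1192.0 [ 645.2 -430.4] sides 95.4 30.1 yaw 0.127
[332.  42.] [ 83. 249.] 6245.0 [ 588.2 -292.8] sides 217.7 68.5 yaw 0.449
```

View pics/w1.png

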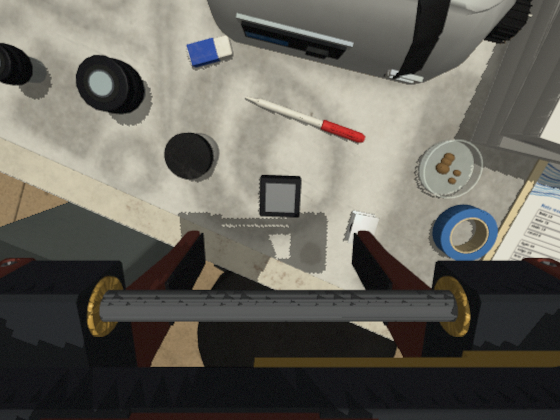

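The wrist view shows the case at (279,196), against a prediction of (277,196). It confirms a position of about (438.5, -310.8) and a yaw of about 0.41. I'll descend and grip.

```bash

python3 - <<'E'
from h import *
go((.4386,-.3108,.0095),.415)
E
python3 -m handwheel '[[[0,1,100,0.03],[0,1,100,0.03],[0,1,120,0.03],[0,1,135,0.03],[0,1,140,0.03]]]'
python3 - <<'E'
from h import *
go((.4386,-.3108,.0095),.415)
E
```

```text
t 1.3 at [ 438.  -309.7  150.4] yaw 0.444 -> shift [1.000e-01 1.300e+00 1.409e+02] turn 0.029
time: 1.7
eef_pos: [0.4361, -0.3099, 0.0076]
orientation: [-3.136, 0.002, 0.411]
wrist_force: [-0.3, -0.5, -1.4]
gripper_width: 0.0879
grip_force: 0.0
t 1.7 at [ 436.1 -309.9    7.6] yaw 0.411 -> shift [ 1.9  1.9 -1.9] turn -0.004
```

```bash

python3 -m handwheel '[[[0,0,0,0],[0,0,0,0]]]' |head -2
python3 -m handwheel '[[[0,0,0,0],[0,0,0,0],[0,0,0,0],[0,0,0,0],[0,0,0,0]]]' 0.3 
python3 -m handwheel '[[[0,0,0,0],[0,0,0,0],[0,0,0,0],[0,0,0,0],[0,0,0,0]]]'
```

```text
time: 1.87
eef_pos: [0.4387, -0.3119, 0.0113]
time: 2.28
eef_pos: [0.4387, -0.3113, 0.0113]
orientation: [3.141, -0.0, 0.415]
wrist_force: [-0.5, 1.1, 1.1]
gripper_width: 0.0578
grip_force: 0.0
time: 2.7
eef_pos: [0.4384, -0.3111, 0.0107]
orientation: [-3.142, -0.0, 0.415]
wrist_force: [-0.7, 0.7, 2.8]
gripper_width: 0.0419
grip_force: 30.0
```

```bash

python3 -m handwheel '[[[0,0,-30,0],[0,0,-70,0],[0,0,-110,0],[0,0,-140,0],[0,0,-140,0]]]' 
python3 -m handwheel '[[[53,-119,0,0],[53,-119,0,0],[53,-119,0,0],[53,-119,0,0]]]'|head -2
python3 -m handwheel '[[[53,-119,0,0.1],[53,-119,0,0.215],[53,-119,0,0.215],[53,-119,0,0.215],[53,-119,0,0.215]]]'
python3 - <<'E'
from h import *
go((*HOLE["case"],.10),.2)
E
```

```text
time: 3.12
eef_pos: [0.4416, -0.314, 0.1567]
orientation: [3.132, -0.004, 0.415]
wrist_force: [0.8, -0.9, -0.8]
gripper_width: 0.0417
grip_force: 30.0
time: 3.45
eef_pos: [0.436, -0.1745, 0.1494]
time: 3.87
eef_pos: [0.4385, -0.0483, 0.15]
orientation: [-3.14, 0.001, 0.204]
wrist_force: [-0.0, -0.4, -0.8]
gripper_width: 0.0418
grip_force: 30.0
t 3.9 at [438.5 -48.3 150. ] yaw 0.204 -> shift [238.1 -95.4  49.8] turn 0.004
```

```bash

python3 -m handwheel '[[[60,-60,0,0],[90,-95,-20,0],[90,-95,-20,0],[90,-95,-20,0],[90,-95,-20,0]]]'|head -2
python3 - <<'E'
from h import *
M=imaging.camera_model("wrist");im=imaging.snapshot("wrist")[:,:,::-1];cv2.imwrite("pics/w2.png",im)
for k,v in HOLE.items():print(k,proj(M,(*v,.029)))
go((*HOLE["case"],.10),.2)
np.save("w2.npy",M)
E
```

```text
time: 4.28
eef_pos: [0.5116, 0.0607, 0.171]
eye [273.09325182 125.62599378]
can [347.48380387 125.83366634]
lens [351.31745231  43.8648183 ]
case [272.57836091  44.14805853]
t 4.3 at [509.6  59.5 170.3] yaw 0.202 -> shift [146.6  -4.8  70.3] turn 0.002
```

View pics/w2.png

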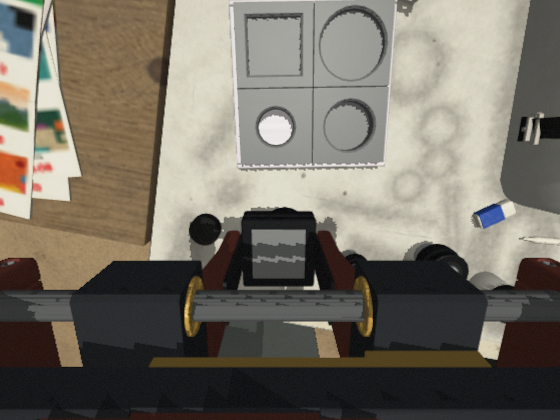

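The wrist view shows the case hole at (275,46), eyepiece hole at (275,127), can well at (349,126) and lens recess at (352,43). That is within 2 px of prediction, and the grooves run straight up and down, so the yaw is right. Next I'll check the case's offset in the gripper, then move over the hole and look again.

```bash

python3 -m handwheel '[[[40,-4,0,0],[80,-4,20,0],[115,-4,30,0],[115,-4,30,0],[115,-4,30,0]]]'|head -2
python3 - <<'E'
from h import *
M1=np.load("w2.npy",allow_pickle=True).item()
s=ctrl.state();M=imaging.camera_model("wrist");im=imaging.snapshot("wrist")[:,:,::-1];cv2.imwrite("pics/w3.png",im)
a=cv2.imread("pics/w2.png")
# hole centres: bright eyepiece spot is low; use edges of circles in both views
def circ(im,p,r0,r1):
    x,y=map(int,p);g=cv2.cvtColor(im,cv2.COLOR_BGR2GRAY)
    c=cv2.HoughCircles(cv2.GaussianBlur(g,(3,3),0),cv2.HOUGH_GRADIENT_ALT,1.0,20,param1=100,param2=.5,minRadius=r0,maxRadius=r1)
    if c is None:return None
    c=c[0];return c[np.argmin(np.hypot(c[:,0]-x,c[:,1]-y))]
for k in("eye","can","lens"):
    print(k,circ(a,proj(M1,(*HOLE[k],.029)),12,45),circ(im,proj(M,(*HOLE[k],.029)),12,50),proj(M,(*HOLE[k],.029)))
print("case",proj(M,(*HOLE["case"],.029)))
print("tcp top-of-case proj",proj(M,s["eef_pos"]+[0,0,.0075]))
go((*HOLE["case"],.10),.2)
np.save("w3.npy",M)
E
```

```text
time: 4.75
eef_pos: [0.6205, 0.0846, 0.1384]
eye [275.       127.        18.438759] [324.       250.        19.914633] [274.74590344 241.27552171]
can [349.       125.        24.231197] [352.     237.      20.7069] [349.94509103 241.1696822 ]
lens [352.        46.        33.497158] [353.       165.        42.766468] [353.79047707 166.35451634]
case [274.00217937 166.96111862]
tcp top-of-case proj [275.83502417 253.08912953]
t 4.8 at [619.2  84.7 139.1] yaw 0.198 -> shift [34.2 -2.1 38.9] turn -0.002
```

View pics/w3.png

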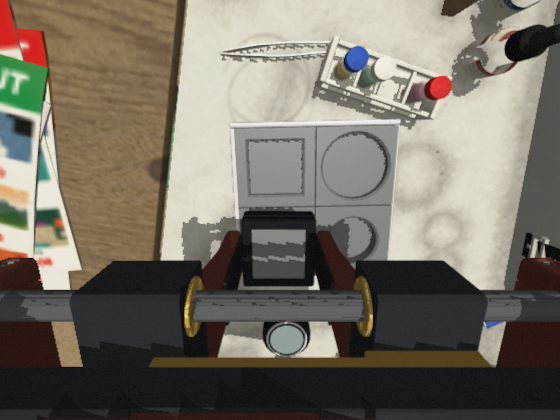

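The case hole is at (275.5,167) against a predicted (274,167), and the held case is centred under the TCP. I'll lower it in.

```bash

python3 -m handwheel '[[[34,-1.5,20,0],[34,-1.5,60,0],[34,-1.5,80,0],[34,-1.5,80,0],[34,-1.5,80,0]]]'|head -2
python3 - <<'E'
from h import *
go((.6521,.0930,.0355),.2)
E
```

```text
time: 5.22
eef_pos: [0.6512, 0.094, 0.0603]
t 5.2 at [651.2  94.   60.3] yaw 0.199 -> shift [ 0.8  1.1 24.8] turn -0.001
```

```bash

python3 -m handwheel '[[[0.8,0.8,10,0],[0.8,0.8,20,0],[0.8,0.8,25,0],[0.8,0.8,25,0],[0.8,0.8,25,0]]]'
python3 -m handwheel '[[[0,0,0,0],[0,0,0,0],[0,0,0,0],[0,0,0,0]]]' 0.62
python3 -m handwheel '[[[0,0,-30,0],[0,0,-70,0],[0,0,-100,0],[0,0,-100,0]]]'
python3 -m handwheel '[[[-60,10,0,0],[-60,10,0,0],[-60,10,0,0],[-60,10,0,0]]]' 1 
python3 - <<'E'
from h import *
s=ctrl.state();M=imaging.camera_model("wrist");im=imaging.snapshot("wrist")[:,:,::-1];cv2.imwrite("pics/w4.png",im)
print("case",proj(M,(*HOLE["case"],.041)));np.save("w4.npy",M)
go((.467,.044,.10),.2)
E
```

```text
time: 5.63
eef_pos: [0.6545, 0.0948, 0.0357]
orientation: [-3.141, 0.0, 0.2]
wrist_force: [-0.4, 0.2, -0.1]
gripper_width: 0.0418
grip_force: 30.0
time: 5.97
eef_pos: [0.6549, 0.0948, 0.036]
orientation: [-3.142, -0.0, 0.2]
wrist_force: [-0.6, 0.3, 0.4]
gripper_width: 0.0543
grip_force: 0.0
time: 6.3
eef_pos: [0.6595, 0.095, 0.1429]
orientation: [3.14, -0.012, 0.2]
wrist_force: [1.0, 0.4, -0.7]
gripper_width: 0.0542
grip_force: 0.0
time: 6.63
eef_pos: [0.597, 0.0728, 0.1357]
orientation: [-3.141, 0.0, 0.199]
wrist_force: [0.6, -0.5, 0.0]
gripper_width: 0.0776
grip_force: 0.0
case [265.72768216 140.22483204]
t 6.7 at [598.4  73.  135.9] yaw 0.199 -> shift [-134.6    2.4   35.7] turn -0.001
```

View pics/w4.png

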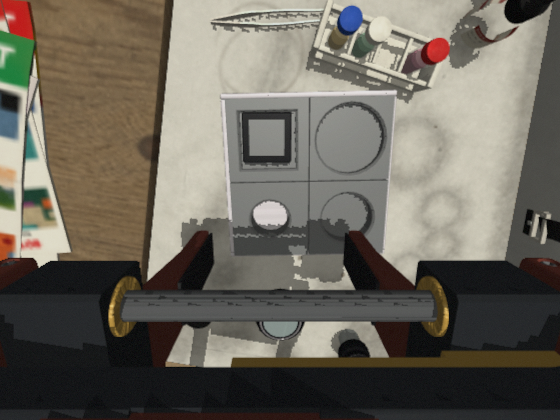

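The case sits in its recess, spanning (243–292, 110–164) within the mouth at (240–297). I'll compare the lens position from w3, glass at (287,340), then go to the lens.

```bash

python3 -m handwheel '[[[-110,2,0,0],[-110,2,0,0],[-110,2,0,0],[-110,2,0,0],[-110,2,0,0]]]'|head -2
python3 -m handwheel '[[[-24,0,0,0],[-24,0,0,0]]]'|head -2
python3 - <<'E'
from h import *
M=np.load("w3.npy",allow_pickle=True).item();print(onz(M,(287,340),.024))
s=ctrl.state();M=imaging.camera_model("wrist");im=imaging.snapshot("wrist")[:,:,::-1];cv2.imwrite("pics/w5.png",im)
g=cv2.cvtColor(im,cv2.COLOR_BGR2GRAY)
c=cv2.HoughCircles(cv2.GaussianBlur(g,(3,3),0),cv2.HOUGH_GRADIENT_ALT,1.0,20,param1=100,param2=.5,minRadius=12,maxRadius=80)
for x in (c[0] if c is not None else []): print(x,onz(M,x[:2],.024))
print(proj(M,(.467,.044,.024)))
go((.467,.044,.0115),.2)
E
```

```text
time: 7.1
eef_pos: [0.4907, 0.0493, 0.1358]
time: 7.27
eef_pos: [0.466, 0.0445, 0.1355]
[0.46492832 0.04185265 0.024     ]
[278.       201.        23.269655] [0.4662932  0.04341285 0.024     ]
[267.       70.       53.25309] [0.57827544 0.07577466 0.024     ]
[352.        65.        58.689777] [0.59661438 0.00526276 0.024     ]
[352.        65.        31.546633] [0.59661438 0.00526276 0.024     ]
[267.       70.       22.58518] [0.57827544 0.07577466 0.024     ]
[ 92.       167.        37.010464] [0.46384275 0.21996667 0.024     ]
[210.      363.       57.67517] [0.26605697 0.08107697 0.024     ]
[420.       143.        18.892689] [ 0.54569764 -0.07278261  0.024     ]
[162.       330.        41.472443] [0.29885144 0.13844897 0.024     ]
[224.     272.      53.4829] [0.38136965 0.08283727 0.024     ]
[443.       315.        40.292713] [ 0.37777731 -0.15517753  0.024     ]
[443.       315.        25.705196] [ 0.37777731 -0.15517753  0.024     ]
[443.       230.        26.473604] [ 0.46975459 -0.12213976  0.024     ]
[184.       341.        23.237757] [0.28948927 0.11328102 0.024     ]

[... 267 characters left out ...]
75101  0.024     ]
[473.       247.        25.475441] [ 0.45854293 -0.15781297  0.024     ]
[473.      247.       15.75922] [ 0.45854293 -0.15781297  0.024     ]
[352.        65.        23.884792] [0.59661438 0.00526276 0.024     ]
[250.       337.        17.702377] [0.30910936 0.0428844  0.024     ]
[360.       240.        18.260708] [ 0.44322662 -0.04468085  0.024     ]
[324.5      261.        21.305693] [ 0.4139554  -0.01546805  0.024     ]
[443.       230.        17.539648] [ 0.46975459 -0.12213976  0.024     ]
[448.        290.         15.9379225] [ 0.40748161 -0.15000741  0.024     ]
[277.54740562 200.18399701]
t 7.3 at [467.8  44.6 135.7] yaw 0.2 -> shift [ -0.9   0.5 124.2] turn -0.0
```

View pics/w5.png

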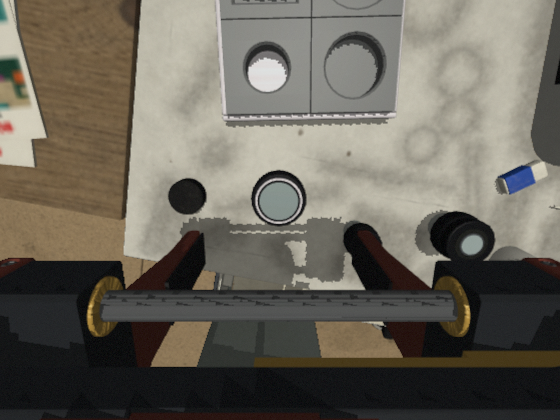

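The lens is at (278,201), which is (466.3, 43.4) mm. I'll narrow the opening a little for the slim eyepiece on the right, then descend.

```bash

python3 -m handwheel '[[[-0.8,0.8,30,0],[-0.8,0.8,60,0],[-0.8,0.8,80,0],[-0.8,0.8,80,0],[-0.8,0.8,80,0]]]' 0.85
python3 - <<'E'
from h import *
go((.4668,.0438,.0115),.2)
E
```

```text
time: 7.73
eef_pos: [0.4677, 0.0437, 0.055]
orientation: [-3.141, 0.001, 0.2]
wrist_force: [-0.0, -0.1, 0.5]
gripper_width: 0.0746
grip_force: 0.0
t 7.7 at [467.7  43.7  55. ] yaw 0.2 -> shift [-0.9 -0.2 43.5] turn -0.0
```

```bash

python3 -m handwheel '[[[-0.7,0,20,0],[-0.7,0,35,0],[-0.7,0,43.5,0],[-0.7,0,43.5,0],[-0.7,0,43.5,0]]]'
python3 -m handwheel '[[[0,0,0,0],[0,0,0,0],[0,0,0,0],[0,0,0,0],[0,0,0,0]]]' 0.4
python3 -m handwheel '[[[0,0,0,0],[0,0,0,0],[0,0,-10,0],[0,0,-40,0],[0,0,-70,0]]]'
python3 -m handwheel '[[[0,0,-40,0],[0,0,-60,0],[0,0,-60,0]]]'
python3 - <<'E'
from h import *
go((*HOLE["lens"],.13),.2)
E
```

```text
time: 8.15
eef_pos: [0.4668, 0.0434, 0.0128]
orientation: [3.141, -0.001, 0.2]
wrist_force: [0.9, -0.2, 0.1]
gripper_width: 0.0747
grip_force: 0.0
time: 8.57
eef_pos: [0.4662, 0.0434, 0.0129]
orientation: [3.141, -0.001, 0.2]
wrist_force: [-1.1, 0.5, 6.7]
gripper_width: 0.0527
grip_force: 30.0
time: 8.98
eef_pos: [0.464, 0.0435, 0.0821]
orientation: [-3.14, 0.004, 0.2]
wrist_force: [0.3, 0.0, -1.5]
gripper_width: 0.0525
grip_force: 30.0
time: 9.23
eef_pos: [0.4689, 0.0433, 0.1466]
orientation: [3.14, -0.008, 0.2]
wrist_force: [0.9, 0.4, -0.5]
gripper_width: 0.0527
grip_force: 30.0
t 9.2 at [468.9  43.3 146.6] yaw 0.2 -> shift [189.9  60.9  18.3] turn -0.0
```

```bash

python3 -m handwheel '[[[190,61,0,0],[190,61,0,0],[190,61,0,0],[190,61,0,0],[190,61,0,0]]]'|head -2
python3 -m handwheel '[[[0,0,0,0]]]'|head -2
python3 - <<'E'
from h import *
go((.6671,.0208,.06),.2)
E
```

```text
time: 9.65
eef_pos: [0.6663, 0.0209, 0.1406]
time: 9.73
eef_pos: [0.6705, 0.0201, 0.1406]
t 9.7 at [670.5  20.1 140.6] yaw 0.199 -> shift [-3.5 -1.5 80.6] turn -0.001
```

```bash

python3 -m handwheel '[[[-1.5,-0.5,40,0],[-1.5,-0.5,78,0],[-1.5,-0.5,78,0],[-1.5,-0.5,78,0],[-1.5,-0.5,78,0]]]'|head -2
python3 -m handwheel '[[[0,0,0,0],[0,0,0,0]]]'|head -2
python3 - <<'E'
from h import *
go((.6671,.0208,.0355),.2)
E
```

```text
time: 10.15
eef_pos: [0.6624, 0.0216, 0.0648]
time: 10.32
eef_pos: [0.6641, 0.0215, 0.0667]
t 10.3 at [664.1  21.5  66.7] yaw 0.2 -> shift [ 2.7  1.2 31.2] turn -0.0
```

```bash

python3 -m handwheel '[[[1.5,0.5,8,0],[1.5,0.5,15,0],[1.5,0.5,20,0],[1.5,0.5,20,0],[1.5,0.5,20,0]]]'|head -2
for i in 1 2 3; do python3 -m handwheel '[[[0,0,0,0],[0,0,0,0]]]'|sed -n 2p;done
```

```text
time: 10.73
eef_pos: [0.6633, 0.0214, 0.0434]
eef_pos: [0.6642, 0.0213, 0.0443]
eef_pos: [0.6642, 0.0213, 0.0444]
eef_pos: [0.6641, 0.0213, 0.0443]
```

```bash

python3 -m handwheel '[[[2.8,1,0,0],[2.8,1,0,0],[2.8,1,0,0]]]'|sed -n '2p;4p'
python3 -m handwheel '[[[0,0,4,0],[0,0,8,0],[0,0,8,0],[0,0,8,0],[0,0,8,0]]]'|sed -n '2p;4p'
python3 -m handwheel '[[[0,0,0,0],[0,0,0,0]]]'|sed -n '2p;4p'
```

```text
eef_pos: [0.6673, 0.0208, 0.0442]
wrist_force: [0.1, 0.2, -0.7]
eef_pos: [0.6668, 0.0209, 0.0359]
wrist_force: [0.0, -0.1, -0.9]
eef_pos: [0.6671, 0.0209, 0.0363]
wrist_force: [0.1, 1.0, -0.1]
```

```bash

python3 -m handwheel '[[[0,0,1.5,0],[0,0,1.5,0],[0,0,1.5,0]]]'|sed -n '2p;4p'
python3 -m handwheel '[[[0,0,0,0],[0,0,0,0],[0,0,0,0],[0,0,0,0]]]' 0.75|sed -n '2p;4,5p'
python3 -m handwheel '[[[0,0,-30,0],[0,0,-70,0],[0,0,-100,0],[0,0,-100,0]]]'|sed -n 2p
python3 -m handwheel '[[[-60,10,0,0],[-60,10,0,0],[-60,10,0,0],[-60,10,0,0]]]' 1 |sed -n 2p
python3 - <<'E'
from h import *
M=imaging.camera_model("wrist");im=imaging.snapshot("wrist")[:,:,::-1]
p=proj(M,(*HOLE["lens"],.045));q=proj(M,(*HOLE["case"],.041));print(p,q)
x,y=map(int,(p+q)/2);c=im[max(y-70,0):y+70,x-100:x+100];cv2.imwrite("pics/w6.png",cv2.resize(c,None,fx=4,fy=4,interpolation=cv2.INTER_CUBIC))
go((.468,-.131,.13),.2)
E
```

```text
eef_pos: [0.6669, 0.0209, 0.0346]
wrist_force: [-0.7, 0.0, -1.2]
eef_pos: [0.6671, 0.0209, 0.0348]
wrist_force: [-0.6, 0.1, -0.4]
gripper_width: 0.066
eef_pos: [0.6717, 0.0207, 0.1419]
eef_pos: [0.6093, -0.001, 0.1347]
[264.14683124 136.63892653] [177.56454397 137.08983304]
t 13.4 at [610.5  -0.9 134.8] yaw 0.199 -> shift [-165.5   99.3    4.6] turn -0.001
```

View pics/w6.png

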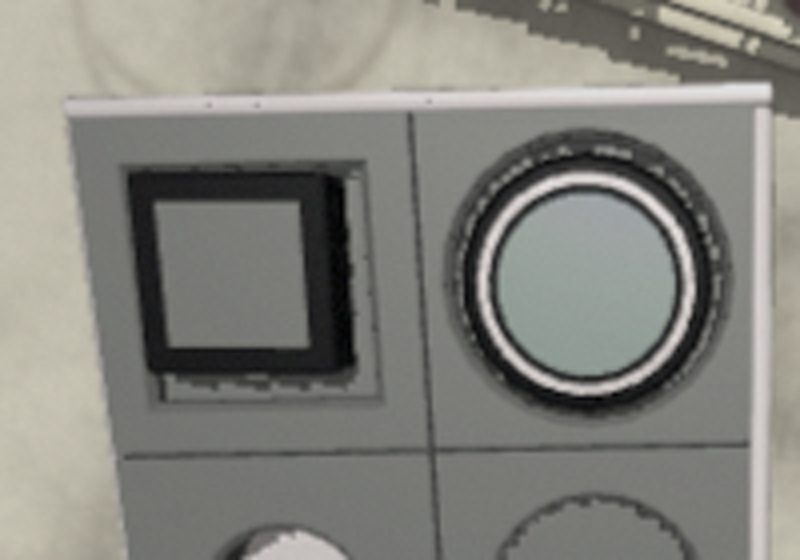

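Both are seated flat, with the recess floor visible evenly around them. Next is the can.

```bash

python3 -m handwheel '[[[-170,20,0,0],[-170,20,0,0],[-170,20,0,0],[-170,20,0,0],[-170,20,0,0]]]' 0.8|sed -n 2p
python3 -m handwheel '[[[-36,157,0,0],[-36,157,0,0],[-36,157,0,0],[-36,157,0,0],[-36,157,0,0]]]'|sed -n 2p
python3 -m handwheel '[[[0,0,0,0],[0,0,0,0]]]'|sed -n 2p
python3 - <<'E'
from h import *
M=imaging.camera_model("wrist");im=imaging.snapshot("wrist")[:,:,::-1];cv2.imwrite("pics/w7.png",im)
p=proj(M,(.4438,-.2155,.048));print("pred",p)
for r,a,c in blobs(im.max(2)<70,800,8000):
    if np.hypot(*(r[0]-p))<40: print(r,cv2.minEnclosingCircle(c),onz(M,r[0],.048)*1e3)
go((.4438,-.2155,.025),.2)
E
```

```text
eef_pos: [0.4402, -0.0539, 0.1335]
eef_pos: [0.4468, -0.2227, 0.1355]
eef_pos: [0.4441, -0.2151, 0.1344]
pred [277.11063236 208.70679518]
((279.5, 208.5), (47.0, 45.0), 90.0) ((279.76776123046875, 208.5382537841797), 23.839366912841797) [ 444.40157318 -217.52239988   48.        ]
t 14.4 at [ 443.7 -214.3  134.4] yaw 0.2 -> shift [ -0.2   1.3 109.4] turn 0.0
```

View pics/w7.png

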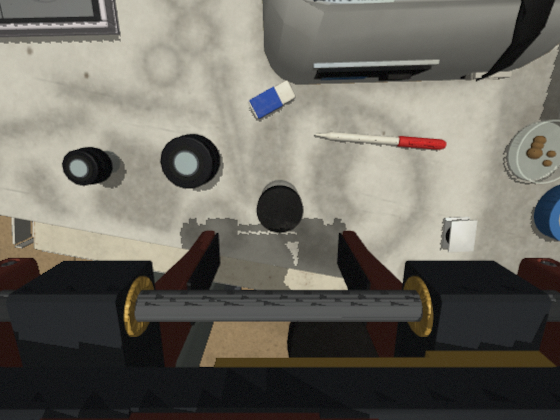

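The can is at (279.5,208.5), as predicted to within 2 mm. I'll go down and grip it.

```bash

python3 -m handwheel '[[[0,2,30,0],[0,2,60,0],[0,2,90,0],[0,2,109,0],[0,2,109,0]]]'|sed -n 2p
python3 -m handwheel '[[[0,0,0,0],[0,0,0,0]]]'|sed -n '2p;4p'
python3 -m handwheel '[[[0,0,0,0],[0,0,0,0],[0,0,0,0],[0,0,0,0],[0,0,0,0]]]' 0.3
python3 -m handwheel '[[[0,0,0,0],[0,0,0,0],[0,0,0,0]]]'|sed -n '2p;4,6p'
```

```text
eef_pos: [0.4415, -0.2139, 0.0225]
eef_pos: [0.4446, -0.2166, 0.0265]
wrist_force: [1.7, 0.5, 0.2]
time: 15.42
eef_pos: [0.444, -0.2174, 0.0262]
orientation: [3.141, -0.001, 0.2]
wrist_force: [-0.0, 0.4, 4.2]
gripper_width: 0.041
grip_force: 30.1
eef_pos: [0.444, -0.2173, 0.0262]
wrist_force: [-0.3, 0.9, 6.0]
gripper_width: 0.0408
grip_force: 30.0
```

```bash

python3 -m handwheel '[[[0,0,-30,0],[0,0,-70,0],[0,0,-110,0],[0,0,-120,0],[0,0,-120,0]]]'|sed -n '2p;5,6p'
python3 -m handwheel '[[[34,-167,0,0],[34,-167,0,0],[34,-167,0,0],[34,-167,0,0],[34,-167,0,0]]]'|sed -n 2p
python3 -m handwheel '[[[157,-21,0,0],[157,-21,0,0],[157,-21,0,0],[157,-21,0,0],[157,-21,0,0]]]'|sed -n 2p
python3 -m handwheel '[[[0,0,0,0],[0,0,0,0],[0,0,0,0]]]'|sed -n '2p;5,6p'
python3 - <<'E'
from h import *
go((.5948,.0050,.065),.2)
E
```

```text
eef_pos: [0.446, -0.2187, 0.1489]
gripper_width: 0.0408
grip_force: 30.0
eef_pos: [0.4406, -0.0407, 0.1435]
eef_pos: [0.5998, 0.0061, 0.144]
eef_pos: [0.5914, 0.0045, 0.1443]
gripper_width: 0.0411
grip_force: 30.0
t 17.2 at [591.4   4.5 144.3] yaw 0.199 -> shift [ 3.7  0.2 79.3] turn -0.001
```

```bash

python3 -m handwheel '[[[3,0.2,30,0],[3,0.2,60,0],[3,0.2,79,0],[3,0.2,79,0],[3,0.2,79,0]]]'|sed -n 2p
python3 -m handwheel '[[[0,0,0,0],[0,0,0,0],[0,0,0,0]]]'|sed -n '2p;5,6p'
python3 - <<'E'
from h import *
go((.5948,.0050,.0415),.2)
E
```

```text
eef_pos: [0.5945, 0.005, 0.066]
eef_pos: [0.5977, 0.0052, 0.0683]
gripper_width: 0.041
grip_force: 30.0
t 17.8 at [597.7   5.2  68.3] yaw 0.2 -> shift [-3.  -0.4 26.8] turn -0.0
```

```bash

python3 -m handwheel '[[[-2,-0.3,5,0],[-2,-0.3,10,0],[-2,-0.3,15,0],[-2,-0.3,15,0],[-2,-0.3,15,0]]]'|sed -n 2p
python3 -m handwheel '[[[0,0,0,0],[0,0,0,0],[0,0,0,0]]]'|sed -n '2p;4p'
python3 -m handwheel '[[[0,0,0,0],[0,0,0,0],[0,0,0,0]]]'|sed -n '2p;4p'
python3 - <<'E'
from h import *
go((.5948,.0050,.0415),.2)
E
```

```text
eef_pos: [0.5941, 0.0054, 0.051]
eef_pos: [0.5947, 0.0053, 0.0518]
wrist_force: [0.6, -0.3, -0.5]
eef_pos: [0.5947, 0.0053, 0.0518]
wrist_force: [-0.4, 0.5, -0.3]
t 18.8 at [594.7   5.3  51.8] yaw 0.2 -> shift [ 0.1  0.3 10.3] turn -0.0
```

```bash

python3 -m handwheel '[[[0,0,4,0],[0,0,8,0],[0,0,11,0],[0,0,11,0],[0,0,11,0]]]'|sed -n '2p;4p'
python3 -m handwheel '[[[0,0,0,0],[0,0,0,0],[0,0,0,0],[0,0,0,0]]]' 0.64|sed -n '2p;4,5p'
python3 -m handwheel '[[[0,0,-30,0],[0,0,-70,0],[0,0,-100,0],[0,0,-100,0]]]'|sed -n 2p
python3 -m handwheel '[[[-60,0,0,0],[-60,0,0,0],[-60,0,0,0],[-60,0,0,0]]]' 0.8 |sed -n 2p
python3 - <<'E'
from h import *
M=imaging.camera_model("wrist");im=imaging.snapshot("wrist")[:,:,::-1];cv2.imwrite("pics/w8.png",im)
for k in ("can","lens"): print(proj(M,(*HOLE[k],.061 if k=="can" else .045)))
go((.468,-.132,.13),.2)
E
```

```text
eef_pos: [0.5942, 0.0054, 0.0402]
wrist_force: [0.2, 0.5, -0.5]
eef_pos: [0.5948, 0.0053, 0.0409]
wrist_force: [-0.1, 0.8, 0.2]
gripper_width: 0.056
eef_pos: [0.5991, 0.0049, 0.1472]
eef_pos: [0.5349, -0.0066, 0.1405]
[276.50756651 137.39073618]
[275.06213507  40.40139561]
t 20.2 at [536.3  -6.7 140.7] yaw 0.199 -> shift [-91.8 109.3  10.6] turn -0.001
```

View pics/w8.png

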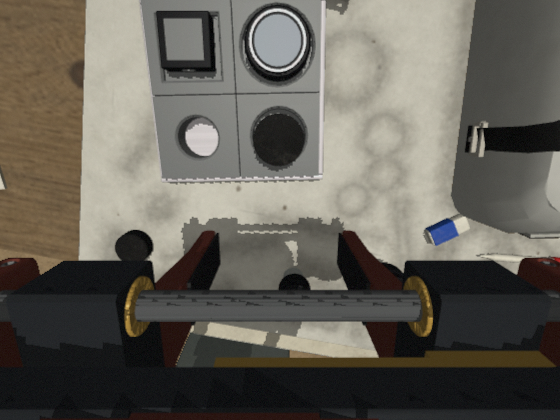

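The can's black disc is at (278.5,138), concentric with its well. Last is the eyepiece.

```bash

python3 -m handwheel '[[[-92,109,0,0],[-92,109,0,0],[-92,109,0,0],[-92,109,0,0],[-92,109,0,0]]]'|sed -n 2p
python3 -m handwheel '[[[0,0,0,0],[0,0,0,0],[0,0,0,0]]]'|sed -n 2p
python3 - <<'E'
from h import *
M=imaging.camera_model("wrist");im=imaging.snapshot("wrist")[:,:,::-1];cv2.imwrite("pics/w9.png",im)
p=proj(M,(.468,-.1315,.052));print("pred",p)
g=cv2.cvtColor(im,cv2.COLOR_BGR2GRAY)
for r,a,c in blobs(im.max(2)<70,500,8000):
    if np.hypot(*(r[0]-p))<40:print("blob",r,onz(M,r[0],.052)*1e3)
for r,a,c in blobs(g>110,100,900):
    if np.hypot(*(r[0]-p))<20:print("glass",r,onz(M,r[0],.052)*1e3)
go((.468,-.132,.026),.2)
E
```

```text
eef_pos: [0.4672, -0.1349, 0.1406]
eef_pos: [0.4684, -0.1308, 0.1406]
pred [277.28307648 208.31551198]
blob ((279.0, 204.0), (52.0, 48.0), 90.0) [ 472.18481658 -132.19800412   52.        ]
glass ((279.0, 208.0), (20.0, 20.0), 90.0) [ 468.58911799 -132.93399798   52.        ]
t 20.9 at [ 468.2 -130.7  140.6] yaw 0.201 -> shift [ -0.5   1.2 114.6] turn 0.001
```

```bash

python3 -m handwheel '[[[0,1.3,30,0],[0,1.3,60,0],[0,1.3,90,0],[0,1.3,113,0],[0,1.3,113,0]]]'|sed -n 2p
python3 -m handwheel '[[[0,0,0,0],[0,0,0,0],[0,0,0,0]]]'|sed -n '2p;4p'
python3 -m handwheel '[[[0,0,0,0],[0,0,0,0],[0,0,0,0],[0,0,0,0],[0,0,0,0]]]' 0.3|sed -n '2p;4,6p'
python3 -m handwheel '[[[0,0,0,0],[0,0,0,0],[0,0,0,0]]]'|sed -n '2p;4,6p'
```

```text
eef_pos: [0.4652, -0.1308, 0.0241]
eef_pos: [0.469, -0.1331, 0.0291]
wrist_force: [-0.2, -0.3, -0.6]
eef_pos: [0.4677, -0.133, 0.0282]
wrist_force: [-0.3, 1.1, 5.6]
gripper_width: 0.0451
grip_force: 30.0
eef_pos: [0.4678, -0.133, 0.0282]
wrist_force: [-0.3, 0.7, 6.4]
gripper_width: 0.0447
grip_force: 30.0
```

```bash

python3 -m handwheel '[[[0,0,-30,0],[0,0,-70,0],[0,0,-110,0],[0,0,-120,0],[0,0,-120,0]]]'|sed -n '2p;5,6p'
python3 -m handwheel '[[[76,-92,0,0],[76,-92,0,0],[76,-92,0,0],[76,-92,0,0]]]'|sed -n 2p
python3 -m handwheel '[[[76,-92,0,0],[76,-92,0,0],[76,-92,0,0],[76,-92,0,0]]]'|sed -n 2p
python3 -m handwheel '[[[0,0,0,0],[0,0,0,0],[0,0,0,0],[0,0,0,0]]]'|sed -n '2p;5,6p'
python3 - <<'E'
from h import *
M=imaging.camera_model("wrist");im=imaging.snapshot("wrist")[:,:,::-1];cv2.imwrite("pics/w10.png",im)
go((.580,.078,.07),.2)
E
```

```text
eef_pos: [0.4699, -0.1341, 0.1507]
gripper_width: 0.045
grip_force: 30.0
eef_pos: [0.5253, -0.023, 0.1457]
eef_pos: [0.582, 0.0823, 0.1455]
eef_pos: [0.5788, 0.0762, 0.147]
gripper_width: 0.0449
grip_force: 30.0
t 23.7 at [579.1  76.3 147.3] yaw 0.198 -> shift [ 1.3 -1.5 77.3] turn -0.002
```

```bash

python3 -m handwheel '[[[1,-1.3,30,0],[1,-1.3,60,0],[1,-1.3,77,0],[1,-1.3,77,0],[1,-1.3,77,0]]]'|sed -n 2p
python3 -m handwheel '[[[0,0,0,0],[0,0,0,0],[0,0,0,0],[0,0,0,0],[0,0,0,0]]]'|sed -n '2p;5,6p'
python3 - <<'E'
from h import *
go((.580,.078,.037),.2)
E
```

```text
eef_pos: [0.5797, 0.0783, 0.0702]
eef_pos: [0.5812, 0.0791, 0.0715]
gripper_width: 0.0447
grip_force: 30.0
t 24.6 at [581.2  79.1  71.5] yaw 0.2 -> shift [-1.4  0.8 34.5] turn -0.0
```

```bash

python3 -m handwheel '[[[-1.2,0.8,5,0],[-1.2,0.8,10,0],[-1.2,0.8,15,0],[-1.2,0.8,15,0],[-1.2,0.8,15,0]]]'|sed -n '2p;4p'
python3 -m handwheel '[[[0,0,4,0],[0,0,8,0],[0,0,12,0],[0,0,16,0],[0,0,19,0]]]'|sed -n '2p;4p'
python3 -m handwheel '[[[0,0,0,0],[0,0,0,0],[0,0,0,0]]]'|sed -n '2p;4p'
```

```text
eef_pos: [0.579, 0.078, 0.0549]
wrist_force: [-0.6, -0.4, -0.8]
eef_pos: [0.5794, 0.078, 0.0361]
wrist_force: [-0.1, 0.4, -0.8]
eef_pos: [0.5798, 0.078, 0.0367]
wrist_force: [-0.1, -0.5, -0.7]
```

```bash

python3 -m handwheel '[[[0,0,1,0],[0,0,1,0],[0,0,1,0],[0,0,1,0]]]' 0.66|sed -n '2p;4,5p'
python3 -m handwheel '[[[0,0,0,0],[0,0,0,0]]]'|sed -n '2p;4,6p'
python3 -m handwheel '[[[0,0,-30,0],[0,0,-70,0],[0,0,-110,0],[0,0,-110,0]]]'|sed -n 2p
python3 -m handwheel '[[[-160,80,0,0],[-160,80,0,0],[-160,80,0,0],[-160,80,0,0],[-160,80,0,0]]]' |sed -n 2p
python3 -m handwheel '[[[0,160,-30,0],[0,160,-30,0],[0,160,-30,0],[0,160,-30,0],[0,160,-30,0]]]' |sed -n 2p
python3 - <<'E'
from h import *
t=imaging.snapshot("top")[:,:,::-1];s=imaging.snapshot("scene")[:,:,::-1]
cv2.imwrite("pics/top1.png",t);cv2.imwrite("pics/scene1.png",s)
a=cv2.resize(t[130:290,140:320],(450,400),interpolation=cv2.INTER_CUBIC);b=cv2.resize(s[115:255,160:340],(514,400),interpolation=cv2.INTER_CUBIC)
cv2.imwrite("pics/end.png",np.hstack([a,b])[:,:800] if 0 else cv2.resize(np.hstack([a,b]),(800,332)))
E
```

```text
eef_pos: [0.5799, 0.078, 0.0359]
wrist_force: [0.5, 0.3, -0.1]
gripper_width: 0.0578
eef_pos: [0.5798, 0.078, 0.0358]
wrist_force: [-0.1, -0.4, -0.2]
gripper_width: 0.0577
grip_force: 0.0
eef_pos: [0.5848, 0.0782, 0.1532]
eef_pos: [0.433, -0.0335, 0.145]
eef_pos: [0.4747, -0.1964, 0.1777]
```

View pics/end.png

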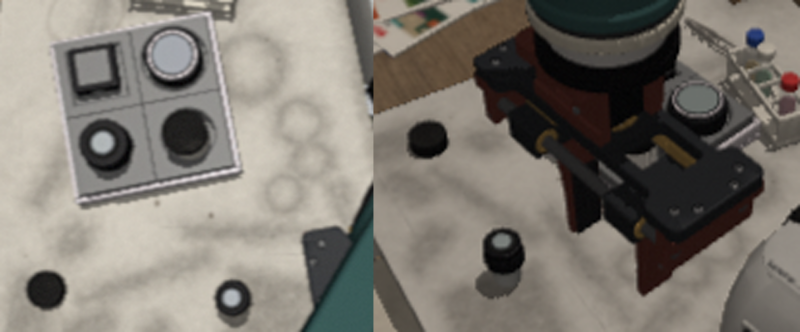

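In the top view all four sit in their inserts and the look-alikes haven't moved. The arm hides the tray in the scene view, so I'll move it aside and check the heights.

```bash

python3 -m handwheel '[[[-60,150,0,0],[-60,150,0,0],[-60,150,0,0],[-60,150,0,0],[-60,150,0,0]]]' |sed -n 2p
python3 - <<'E'
from h import *
s=imaging.snapshot("scene")[:,:,::-1];t=imaging.snapshot("top")[:,:,::-1]
a=cv2.resize(t[130:230,155:265],(396,360),interpolation=cv2.INTER_CUBIC);b=cv2.resize(s[120:220,215:325],(396,360),interpolation=cv2.INTER_CUBIC)
cv2.imwrite("pics/end2.png",np.hstack([a,b]))
E
```

```text
eef_pos: [0.4413, -0.3526, 0.1754]
```

View pics/end2.png

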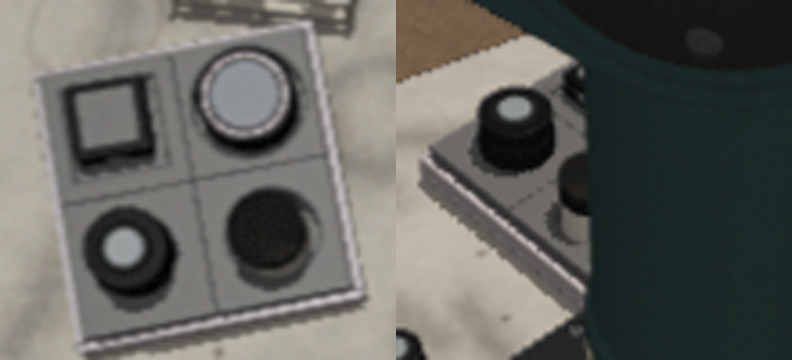

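```bash
python3 - <<'E'
from h import *
T=imaging.camera_model("top");S=imaging.camera_model("scene");W=np.load("w4.npy",allow_pickle=True).item()
f=lambda x,y,ox,oy:np.array([x/3.6+ox-.3,y/3.6+oy-.3])
p,e=tri((T,f(123,247,155,130)),(S,f(117,109,215,120)));print("eye",p*1e3,e*1e3)
p,e=tri((T,f(106,115,155,130)),(W,(266.8,137)));print("case",p*1e3,e*1e3)
for k,u,z in(("eye",f(123,247,155,130),.059),("case",f(106,115,155,130),.041),("lens",f(246,96,155,130),.045),("can",f(268,229,155,130),.061)):
    print(k,(onz(T,u,z)[:2]-HOLE[k])*1e3)
E
```

```text
eye [581.83915088  79.89628647  57.23637437] 0.771592464804631
case [654.51158416  94.00018378  46.89361825] 1.315061015883566
eye [0.83240783 1.27515609]
case [2.99280587 2.96977421]
lens [-1.09252722 -0.18582452]
can [-3.19079095 -1.02348444]
```

The eyepiece is seated: its top measures 57 mm against 59 expected. The case height (47 mm) came from a weak geometry, so I'll re-measure it with the settled wrist camera from three places, with the lens as reference.

```bash
cat > mc.py <<'E'
from h import *
import sys
M=imaging.camera_model("wrist");im=imaging.snapshot("wrist")[:,:,::-1];out={}
def holes(mask,p,amin,amax,rad):
    cs,h=cv2.findContours(mask.astype(np.uint8),cv2.RETR_CCOMP,cv2.CHAIN_APPROX_NONE);r=[]
    for c,hh in zip(cs,h[0]):
        a=cv2.contourArea(c);q=np.array(cv2.minAreaRect(c)[0])
        if hh[3]>=0 and amin<a<amax and np.hypot(*(q-p))<rad: r.append((a,*q))
    return max(r) if r else None
g=im.max(2)
for k,z in(("case",.041),("lens",.045)):
    out[k]=holes(g<75,proj(M,(*HOLE[k],z)),300,6000,15);print(k,out[k],proj(M,(*HOLE[k],z)))
np.save(sys.argv[1],dict(M=M,o=out),allow_pickle=True)
go((.62,.06,.16),.2)
E
python3 -m handwheel '[[[60,-180,0,0],[60,-180,0,0],[60,-180,0,0],[60,-180,0,0],[60,-180,0,0]]]' |sed -n 2p
python3 -m handwheel '[[[60,-150,0,0],[60,-150,0,0],[60,-150,0,0],[60,-150,0,0],[60,-150,0,0]]]' |sed -n 2p
python3 -m handwheel '[[[0,0,0,0],[0,0,0,0],[0,0,0,0],[0,0,0,0],[0,0,0,0]]]'|sed -n 2p
python3 mc.py v1.npy
```

```text
eef_pos: [0.4627, -0.1527, 0.1751]
eef_pos: [0.4921, 0.0075, 0.1754]
eef_pos: [0.4933, -0.0017, 0.1756]
case None [206.5262364    3.53783721]
lens None [290.11558485   0.91365186]
t 29.2 at [493.4  -1.7 175.7] yaw 0.198 -> shift [136.3 -35.6  15.6] turn -0.002
```

```bash

python3 -m handwheel '[[[45,-30,0,0],[45,-30,0,0],[45,-30,0,0],[45,-30,0,0],[45,-30,0,0]]]' |sed -n 2p
python3 -m handwheel '[[[0,0,0,0],[0,0,0,0],[0,0,0,0],[0,0,0,0],[0,0,0,0]]]'|sed -n 2p
python3 mc.py v1.npy
python3 -m handwheel '[[[70,0,0,0],[70,0,0,0],[70,0,0,0],[70,0,0,0],[70,0,0,0]]]' |sed -n 2p
python3 -m handwheel '[[[0,0,0,0],[0,0,0,0],[0,0,0,0],[0,0,0,0],[0,0,0,0]]]'|sed -n 2p
python3 mc.py v2.npy
python3 -m handwheel '[[[40,0,0,0],[40,0,0,0],[40,0,0,0],[40,0,0,0],[40,0,0,0]]]' |sed -n 2p
python3 -m handwheel '[[[0,0,0,0],[0,0,0,0],[0,0,0,0],[0,0,0,0],[0,0,0,0]]]'|sed -n 2p
python3 mc.py v3.npy
python3 - <<'E'
from h import *
V=[np.load(f"v{i}.npy",allow_pickle=True).item() for i in (1,2,3)]
for k in("case","lens"):
    vs=[(v["M"],v["o"][k][1:]) for v in V if v["o"][k]]
    if len(vs)>1:
        p,e=tri(*vs);print(k,p*1e3,e*1e3,(p[:2]-HOLE[k])*1e3)
E
```

```text
eef_pos: [0.5308, 0.037, 0.1753]
eef_pos: [0.5315, 0.0375, 0.1758]
case (1311.5, np.float64(243.5), np.float64(56.0)) [243.23952451  59.45571009]
lens (2322.0, np.float64(325.5000305175781), np.float64(57.50001525878906)) [323.67993573  57.92937463]
t 30.1 at [531.6  37.6 175.8] yaw 0.2 -> shift [91.1 -4.5 15.8] turn -0.0
eef_pos: [0.5993, 0.0516, 0.1752]
eef_pos: [0.6001, 0.0515, 0.1759]
case (1066.5, np.float64(245.5), np.float64(134.5)) [245.58797569 136.94484368]
lens (1916.5, np.float64(322.7500305175781), np.float64(136.25001525878906)) [320.95959058 136.60912183]
t 31.0 at [600.1  51.5 175.8] yaw 0.2 -> shift [21.2 -4.4 15.8] turn -0.0
eef_pos: [0.6388, 0.0594, 0.1756]
eef_pos: [0.6394, 0.0595, 0.1758]
case (963.5, np.float64(247.0), np.float64(174.5)) [246.71072966 177.28415801]
lens (1725.0, np.float64(321.5), np.float64(177.5)) [319.46944954 177.50771545]
t 31.9 at [639.4  59.5 175.8] yaw 0.2 -> shift [-18.9  -4.4  15.8] turn -0.0
case [654.90359233  93.77023248  41.40767454] 0.422650894823937 [2.70359233 0.27023248]
lens [667.86955596  19.69904627  45.8370873 ] 0.2503754956454942 [ 0.56955596 -1.60095373]
```

The case measures 41.4 mm and the lens 45.8 mm, against 41 and 45 expected, so both are seated. I'm handing in.

```bash
python3 -c "
from plant import ticket
print(ticket.finish_job())"
```

```text
the job is handed in; nothing more can be done
None
```

I handed the job in at about 32 s of the 96 s: the eyepiece, objective can, front lens and graticule case are each in their own insert (can seating confirmed by eye only, the other three heights measured), and the slim eyepiece and dust cap were left where they lay.

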